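# Unlatch a filter cartridge and snap it into the test base

## Robot

A 7-joint arm with a two-finger parallel gripper is mounted at the origin on a cart in front of the work surface, level with it; the furniture and walls round the work are solid. World frame = base frame: x ahead of the robot, y to its left, z up, the work surface at z = 0. Lengths are in m, angles in rad, forces in N, time in s.
With the tool pointing down it reaches from about 0.4 to 0.85 m from the base axis. Payload 10.4 kg.
Tool frame: the origin (TCP) lies on the mounting face of the last link; the fingertips stand 173 mm ahead of it and the grasp point (between the pads) lies 155 mm ahead of it (manip.tip_extent is the distance from the TCP to the fingertips, in m); z points along the fingers, y is the line along which they close (so a half turn about z gives the same grasp; the last joint's range is limited). The gripper opens to 85 mm and grips with 20 to 120 N. Pads are 22 mm wide; open, the fingers measure 114 mm over their backs; the gripper's body (76 mm by 85 mm) begins 54 mm behind the grasp point. The pads swing forward as they close: fully open they stand 13 mm farther back than shut.
Start: joints at [1.089, 0.332, -0.065, 1.46, 0.022, 1.35, -0.088], TCP at [0.277, -0.56, 0.405] pointing down, gripper open.
Joint ranges: [-2.6, 2.6], [-0.5, 2.12], [-1.47, 1.34], [0.16, 2.42], [-1.27, 4.41], [0.06, 2.06], [-2.6, 2.6]. Speed limits (rad/s): [2.22, 2.22, 2.79, 2.79, 3.14, 3.14, 3.14].

## Interface

Orientations are given as a unit quaternion [x, y, z, w].
In Python, from workcell import manip gives the robot as it stands.
- The arm moves only by the tool move_arm, never from a script. Its argument "plan" is one flat list of numbers, 7 for each row, row after row: the turn, a rotation vector about the tool's x, y, z in rad, then the shift along the tool's x, y, z in m, then the finger opening in m, from 0 to 0.0854. In form: [ax, ay, az, dx, dy, dz, gripper, ax, ay, az, dx, dy, dz, gripper, ...]. A call has 1 to 12 rows; each row is the pose to reach, as a shift and turn from the pose commanded when the call began, along the tool's axes at that moment; what a row does not reach only later rows make up. A row lasts 1/8 s, in which the tool goes at most 62.5 mm and 10.7 degrees, less where a joint would pass 70% of its speed; a pose out of reach is approached as far as the arm can. A call with a gripper value outside its range is refused whole. The fingers move at their own pace and stop on an object; "squeeze" is the grip in N (left out, the last holds). Time passes only in rows, so rows that repeat a pose let the fingers close. It gives the time, the measured TCP pose, the force, the opening and the grip force at its end, in the units of the state.
- manip.get_obs(): the state, without advancing time (a new reading comes with each control period).
- manip.camera(name): name is "side" or "top" or "wrist"; returns a dict with "color" (400x640x3 uint8, red, green, blue), "fx", "fy", "cx", "cy" (pixels), "cam_to_world" (4x4, takes a point from camera to world coordinates); the wrist camera has in their place "mount" (4x4, takes a point from camera to tool coordinates, whose origin is the TCP and whose axes are the flange's). Camera axes: x right, y down, z forward; pixel columns grow to the right and rows downward; lengths in m; the calibration is good to about 2 mm. A picture is of the moment at which its call begins: read the wrist's pose just before it. There is no depth.
- manip.hand_in(): hands the job in; it is judged then, once.
Trained networks look in a picture, given as the dict that the camera call returned (one of the last four; its "shot" number tells which), for a name from the list of things; names that differ only in an ending like _2 or _b are one class to them, and where a whole thing is asked for, a point or a joint stands for the part that bears it (a point fixed in the world has none). Each returns a list of dicts, best first, with "conf" (0 to 1); they miss things now and then, are a little off and sometimes report something else, mostly with a low value. They report only what shows in the picture. A call takes as long as a camera call. They do not tell look-alikes from the thing itself.
- manip.look_for(picture, label): "position" ([x, y, z] in m, in the coordinates of the camera as it stood for that picture, good to about 4 mm: the middle of the surface that is visible of it).
- manip.silhouettes(picture, label): "pixels" (400x640 bool, what is visible of it).
- manip.tip_of(picture, label): "position" ([x, y, z] in m, in the coordinates of the camera as it stood for that picture, good to about 4 mm: a listed point, or the origin of a listed thing).
The state is a dict: "clock": time; "joint_pos": joint angles; "joint_velocities": joint speeds; "tau": joint torques, N m; "position": TCP position; "ee_rot": TCP orientation; "ft_force": force on the tool from outside, world axes, zero at the start; "torque": the same for the moment, N m; "grip_width": opening from 0.0 (shut) to 1.0 (fully open); "grasp_force": force on a finger pad.
Only numpy, scipy, OpenCV 4.12 (cv2) and the standard library are available. Lean on these libraries where they do the work, as an engineer would, in place of code of your own. Each camera call takes 0.05 s, during which the arm holds its last target. There are 200 camera calls.

## Task

Release the grey filter cartridge from the housing with the brass pipe ports by pressing in its black sprung tab and lifting it straight out, then, with the tab held in, push it down into the empty test base (the one on the dark bolted flange), tab on the side of the catch lip, until you feel it sit on the rubber seal, and let the tab spring out under the lip so that it is latched. Squeeze and push only as hard as needed, and leave the things lying around alone.

Things in the scene. Friction and masses are not known exactly. Their poses are not given: they have to be found in the camera images.
- cartridge: Loose grey block 40 (x) x 44 (y) x 86 (z) mm, 0.18 to 0.35 kg, upright; origin at the centre of its underside, z up. Lower edges rounded, radius 5 mm. The -x side carries the black sprung tab; the other side is a flat face at x = +20 mm. Above z = 40 mm the body reaches only from x = -9 to +20 mm, the tab standing free in front of it. Latched, its origin is 10 mm above the housing's origin.
- tab: The cartridge's black tab, 22 mm wide; origin at the middle of its outer pad face, cartridge (-20, 0, 68) mm when out; same axes. Free pad: cartridge z = 45 to 84 mm. It slides 7 mm inward (+x) to a stop; spring 5 N rising to 9 N, plus up to 4 N of hook friction while latched, so about 13 N frees it for sure; over 25 N on it breaks it.
- pinch (a point): Point on the cartridge, at (3.5, 0, 68) mm: midway between the two faces to pinch when the tab is fully in (tab pad at x = -13, flat back at x = +20 mm, 33 mm apart; 40 mm with the tab out). A pinch centred on the cartridge's origin instead jams it against the pocket wall before the hook is clear.
- hook (a point): Outer top edge of the tab's hook, at cartridge (-25, 0, 30) mm when the tab is out: the hook stands 5 mm out below the pad; its flat top catches under the housing's lip (3.5 mm overlap). Pulling on it while it is caught, or pushing the cartridge in without holding the tab in, takes more force than the housings allow.
- line_housing: Aluminium housing 74 x 61 x 50 mm with a brass pipe port on both y sides (124 mm over all); the cartridge starts latched in it. Origin on the work surface under the pocket's centre, axes as the seated cartridge's. Pocket mouth 43 x 47 mm (1.5 mm play each side), rim z = 50, rubber seal on its floor, top z = 7.2 mm, walls 6 to 7 mm. Over 20 N from the cartridge damages it.
- lip (a point): Inner lower edge of the piped housing's catch lip, at housing (-21.5, 0, 40) mm on its -x side; the lip is 10 mm high, up to the rim; the hook sits in the recess under it. A sprung ejector in the pocket floor pushes the seated cartridge up with 6 N, so the hook bears on the lip; freed, it pops up 6 mm (4.2 N there).
- test_base: Fixed, empty at first: same aluminium pocket, lip, seal, ejector as the piped housing, no ports, on a dark flange 104 x 92 x 5 mm with four bolts; origin on the work surface under the pocket's centre, axes as the cartridge's when seated: tab on the lip (-x) side. Its pocket is clamped 0 to 14 mm higher than the piped one; that height h is not measured. Over 20 N from the cartridge damages it.
- base_lip (a point): Base (-21.5, 0, 40) mm: inner lower edge of the base's lip if h = 0. The cartridge meets the ejector (4 N, 7 N at the seal; its weight helps) with its origin at 16+h mm, can latch below 10+h and meets the seal (8 N per mm, 3 mm thick, then hard) at 7.2+h: tab held in, press slowly until the seal is felt, then let the tab out; it springs up to 10+h against the lip.
- union: Bystander: brass pipe union, 54 mm wide, 48 mm high, loose; origin under its centre.
- tape_roll: Bystander: roll of seal tape lying flat, 61 mm, 14 mm high, loose; origin under its centre.
- spanner: Bystander: flat wrench 210 x 41 x 9 mm, loose, lying along y; origin under its centre.
- nipple: Bystander: small brass threaded nipple, 35 mm wide, 40 mm high, loose; origin under its centre.
Not all that is in view belongs to the job. Several things have the shape of the cartridge; the one meant has the colours described above.

How it is judged:
By the outcome, as a careful person would: the job done as asked, in the order asked, and still so for the second after the job is handed in, with the robot touching nothing.
It also fails if it takes over 48 s, if anything falls off the work surface, if the arm or the gripper's body presses on something with over 40 N, if the wrist force passes 120 N, or if a joint passes its speed limit or range.

## Working session

There is one attempt and no reset: what is moved stays moved. The work goes in short steps, Python scripts to look and compute and a tool call to move; the robot and the scene stay as the last step left them, time stands still between calls to the robot, and variables do not carry over. Pictures are saved under pics/ and viewed, at most 10 in all, crops included, and the job is handed in when it is done.

Besides the shell and the picture viewer there is one more tool, called after "Call:" as name(argument=value, ...), one argument or row to a line, values as JSON. move_arm: Moves the arm, as the interface text tells. Its arguments: {"type":"object","properties":{"plan":{"type":"array","items":{"type":"number"}},"squeeze":{"type":"number"}},"required":["plan"]}

```bash
mkdir -p pics
cat > h.py <<'E'
import numpy as np, cv2
from scipy.spatial.transform import Rotation as R
from workcell import manip
def T(o=None):
    o=o or manip.get_obs(); M=np.eye(4); M[:3,:3]=R.from_quat(o["ee_rot"]).as_matrix(); M[:3,3]=o["position"]; return M
def shot(n):
    M=T(); p=manip.camera(n); C=p["cam_to_world"] if "cam_to_world" in p else M@p["mount"]
    return p,np.array(C)
def w(C,x): return (C@np.append(x,1))[:3]
def tip(p,C,l,k=3):
    return [(round(d["conf"],2),w(C,d["position"]).round(4).tolist()) for d in manip.tip_of(p,l)[:k]]
def look(p,C,l,k=3):
    return [(round(d["conf"],2),w(C,d["position"]).round(4).tolist()) for d in manip.look_for(p,l)[:k]]
def save(p,f): cv2.imwrite("pics/"+f,p["color"][:,:,::-1])
E
python3 - <<'E'
from h import *
o=manip.get_obs(); print(o["position"],o["ee_rot"],o["clock"],T()[:3,:3].round(3).tolist(),manip.tip_extent)
for n in ["top","side"]:
    p,C=shot(n); save(p,n+"0.png"); print(n,C.round(3).tolist(),p["fx"])
    for l in ["cartridge","tab","pinch","hook","line_housing","lip","test_base","base_lip","union","tape_roll","spanner","nipple"]:
        print(l,tip(p,C,l))
E
```

```text
[ 0.27676274 -0.56022862  0.40389956] [ 9.73796967e-01  2.27418004e-01 -1.93491148e-04 -6.93019966e-04] 0.0 [[0.897, 0.443, -0.001], [0.443, -0.897, 0.001], [-0.0, -0.001, -1.0]] 0.1734
top [[-0.017, -0.993, 0.119, 0.395], [-0.999, 0.021, 0.03, -0.034], [-0.032, -0.118, -0.992, 1.102], [0.0, 0.0, 0.0, 1.0]] 451.02102385101045
cartridge [(0.77, [0.4471, -0.2638, -0.0006]), (0.75, [0.4909, 0.0799, 0.0015])]
tab [(0.57, [0.465, -0.2646, 0.0706]), (0.56, [0.5607, 0.1921, 0.0841]), (0.56, [0.4945, 0.0977, 0.068])]
pinch [(0.84, [0.5834, 0.1884, 0.0779]), (0.68, [0.4463, -0.262, 0.0674]), (0.6, [0.4875, 0.0741, 0.0667])]
hook [(0.57, [0.4694, -0.2627, 0.0322]), (0.53, [0.5572, 0.1969, 0.0379]), (0.45, [0.4932, 0.1035, 0.0305])]
line_housing []
lip [(0.79, [0.5594, 0.1973, 0.0384]), (0.57, [0.5544, -0.114, 0.0404])]
test_base [(0.65, [0.576, -0.1248, 0.0011])]
base_lip [(0.63, [0.5549, -0.1124, 0.041])]
union [(0.73, [0.3898, 0.0253, 0.0032])]
tape_roll [(0.87, [0.6544, -0.0256, 0.001]), (0.16, [0.3912, -0.1334, -0.0001])]
spanner [(0.89, [0.3634, 0.21, 0.0021]), (0.34, [0.3877, 0.021, 0.00
[... 380 characters left out ...]

pinch [(0.9, [0.4944, 0.0788, 0.0695]), (0.67, [0.585, 0.1988, 0.0799]), (0.6, [0.4429, -0.2654, 0.0672])]
hook [(0.61, [0.5566, 0.1987, 0.0462]), (0.51, [0.4746, -0.259, 0.0335]), (0.5, [0.4912, 0.1003, 0.0339])]
line_housing [(0.78, [0.5867, 0.1902, 0.0049]), (0.41, [0.5842, 0.1948, 0.0142])]
lip [(0.84, [0.5586, 0.1998, 0.0382]), (0.66, [0.582, 0.1949, 0.0093]), (0.53, [0.5757, -0.1211, 0.0011])]
test_base [(0.58, [0.5743, -0.1204, 0.004])]
base_lip [(0.83, [0.5575, -0.1113, 0.0406])]
union [(0.59, [0.392, 0.0193, 0.0024])]
tape_roll [(0.45, [0.6614, -0.0266, -0.0021]), (0.24, [0.3654, 0.2099, 0.0031])]
spanner [(0.81, [0.3619, 0.2109, 0.0067])]
nipple [(0.66, [0.3866, -0.1255, 0.0012])]
```

View pics/top0.png

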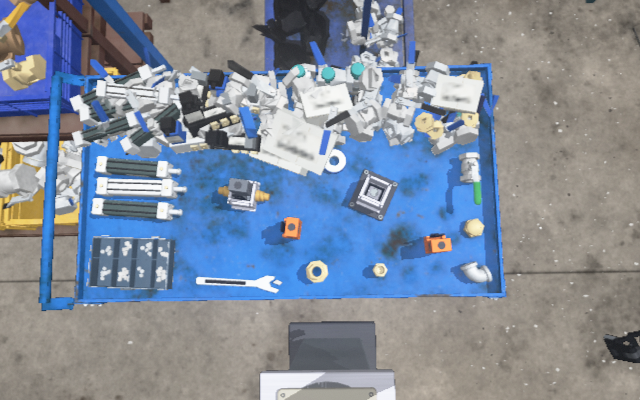

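View pics/side0.png

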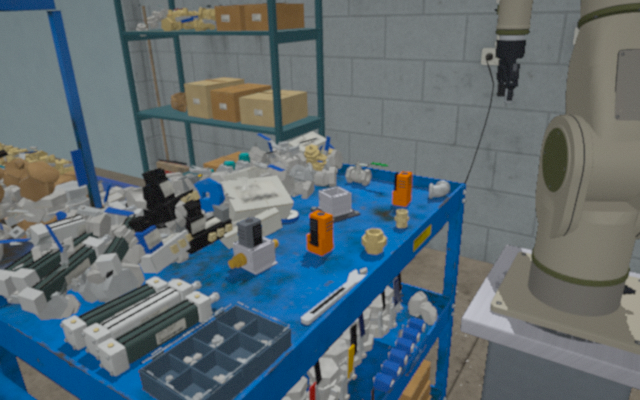

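The grey cartridge stands in the piped housing (top view px 242,195; side px 250,235). The empty base is at top px 374,193, and the two orange blocks are decoys. I'll go to the base first for a close look.

```bash
cat >> h.py <<'E'
def go(pos,yaw,ref=None):
    "row turn+shift from current pose to TCP pos with tool down, tool y along (cos yaw, sin yaw)"
    M=T(); c,s=np.cos(yaw),np.sin(yaw)
    y=np.array([c,s,0]); z=np.array([0,0,-1.]); G=np.column_stack([np.cross(y,z),y,z])
    if np.trace(M[:3,:3].T@G)<1: G=G@np.diag([-1,-1,1])
    return np.r_[R.from_matrix(M[:3,:3].T@G).as_rotvec(),M[:3,:3].T@(np.array(pos)-M[:3,3])].round(4).tolist()
E
python3 - <<'E'
from h import *
p,C=shot("wrist"); print(np.array(p["mount"]).round(3).tolist(),p["fx"])
for x in [(0.575,-.122),(0.54,-.122)]: print(go((*x,.36),np.radians(-28)))
E
```

```text
[[0.0, -0.963, -0.27, 0.069], [1.0, 0.0, -0.0, -0.0], [0.0, -0.27, 0.963, 0.032], [0.0, 0.0, 0.0, 1.0]] 324.3386087286375
[0.0001, 0.0, -0.6233, 0.4615, -0.261, 0.0447]
[0.0001, 0.0, -0.6233, 0.4301, -0.2765, 0.0447]
```

Call:
move_arm(
  plan=[0,0,-0.6233,0.4615,-0.261,0.0447,0.085,0,0,-0.6233,0.4615,-0.261,0.0447,0.085,0,0,-0.6233,0.4615,-0.261,0.0447,0.085,0,0,-0.6233,0.4615,-0.261,0.0447,0.085,0,0,-0.6233,0.4615,-0.261,0.0447,0.085,0,0,-0.6233,0.4615,-0.261,0.0447,0.085,0,0,-0.6233,0.4615,-0.261,0.0447,0.085,0,0,-0.6233,0.4615,-0.261,0.0447,0.085,0,0,-0.6233,0.4615,-0.261,0.0447,0.085,0,0,-0.6233,0.4615,-0.261,0.0447,0.085,0,0,-0.6233,0.4615,-0.261,0.0447,0.085,0,0,-0.6233,0.4615,-0.261,0.0447,0.085],
)

```text
clock: 2.85
position: [0.5745, -0.1234, 0.3602]
ee_rot: [0.858, 0.514, -0.0, 0.0]
ft_force: [0.6, 0.2, 0.7]
grip_width: 0.995
grasp_force: 0.0
```

Run:
```python
from h import *
o=manip.get_obs();print(o["position"],o["clock"],o["ft_force"])
p,C=shot("wrist"); save(p,"w1.png")
for l in ["test_base","base_lip"]: print(l,tip(p,C,l),look(p,C,l,1))
print(go((.585,.194,.38),np.radians(-5)))
```

```text
[ 0.57452901 -0.12344402  0.36016354] 2.85 [0.55945906 0.15811987 0.69149406]
test_base [(0.85, [0.5758, -0.1261, 0.0028]), (0.34, [0.6606, -0.024, -0.0])] [(0.75, [0.5756, -0.1188, 0.0103])]
base_lip [(0.96, [0.5556, -0.1131, 0.039])] [(0.7, [0.5768, -0.1205, 0.0123])]
[0.0003, 0.0002, -0.4023, 0.2841, -0.1398, -0.0199]
```

View pics/w1.png

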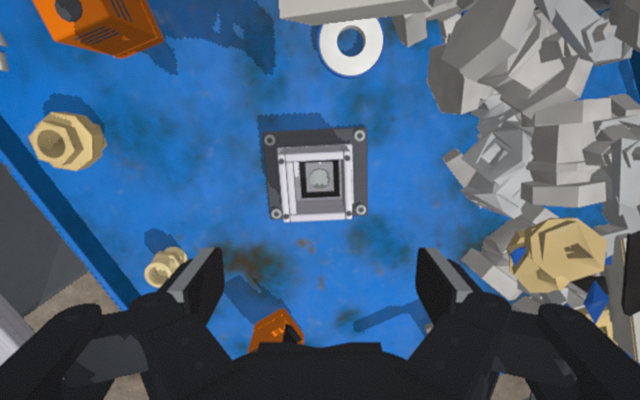

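The wrist view shows the base centred at px (318,177), with bolts at about (270,141), (359,135), (361,210) and (276,213). It sits slightly turned from the tool axes.

Call:
move_arm(
  plan=[0,0,-0.4023,0.2841,-0.1398,-0.02,0.085,0,0,-0.4023,0.2841,-0.1398,-0.02,0.085,0,0,-0.4023,0.2841,-0.1398,-0.02,0.085,0,0,-0.4023,0.2841,-0.1398,-0.02,0.085,0,0,-0.4023,0.2841,-0.1398,-0.02,0.085,0,0,-0.4023,0.2841,-0.1398,-0.02,0.085,0,0,-0.4023,0.2841,-0.1398,-0.02,0.085,0,0,-0.4023,0.2841,-0.1398,-0.02,0.085],
)

```text
clock: 4.1
position: [0.5854, 0.1926, 0.3798]
ee_rot: [0.738, 0.675, -0.0, 0.0]
ft_force: [0.0, -0.4, -0.6]
grip_width: 0.995
grasp_force: 0.0
```

```bash
cat >> h.py <<'E'
def ray(p,C,uv,z):
    d=C[:3,:3]@np.array([(uv[0]-p["cx"])/p["fx"],(uv[1]-p["cy"])/p["fy"],1]); return C[:3,3]+d*(z-C[2,3])/d[2]
E
python3 - <<'E'
from h import *
p,C=shot("wrist"); save(p,"w2.png")
o=manip.get_obs();print(o["position"],o["clock"],o["ft_force"])
for l in ["cartridge","tab","pinch","hook","line_housing","lip"]: print(l,tip(p,C,l))
cv2.imwrite("pics/w2c.png",cv2.resize(p["color"][60:280,180:460,::-1],None,fx=2.8,fy=2.7,interpolation=cv2.INTER_CUBIC)[:600,:800])
# base pose from bolts in w1
M=np.eye(4);M[:3,:3]=R.from_quat([.858,.514,0,0]).as_matrix();M[:3,3]=[.57453,-.12344,.36016];C1=M@p["mount"]
b=[ray(p,C1,u,.007)[:2] for u in [(270,141),(359,135),(361,210),(276,213)]]
print(np.round(b,4).tolist(),np.mean(b,0))
for i,j in [(0,1),(3,2),(0,3),(1,2)]:
    d=b[j]-b[i]; print(np.degrees(np.arctan2(d[1],d[0])),np.linalg.norm(d))
E
```

```text
[0.58539775 0.19267147 0.37986411] 4.15 [-0.40759367  0.38974665  0.28948956]
cartridge [(0.93, [0.4914, 0.0773, -0.0023]), (0.85, [0.5792, 0.1938, 0.0094])]
tab [(0.63, [0.4951, 0.0914, 0.0673]), (0.59, [0.5611, 0.1964, 0.0808]), (0.36, [0.5836, 0.1897, 0.0764])]
pinch [(0.86, [0.4919, 0.0706, 0.0681]), (0.76, [0.5862, 0.1915, 0.0771])]
hook [(0.89, [0.497, 0.1033, 0.036]), (0.8, [0.5575, 0.1967, 0.0441])]
line_housing []
lip [(0.61, [0.5617, 0.1945, 0.0425])]
[[0.5487, -0.0694], [0.6284, -0.1055], [0.5961, -0.1755], [0.5164, -0.1367]] [ 0.57239657 -0.12176994]
-24.316212197869053 0.08745050153250597
-25.985204016999717 0.08871264571118219
-115.66139574073516 0.07457129132518495
-114.70699914148153 0.07713631509952862
```

View pics/w2c.png

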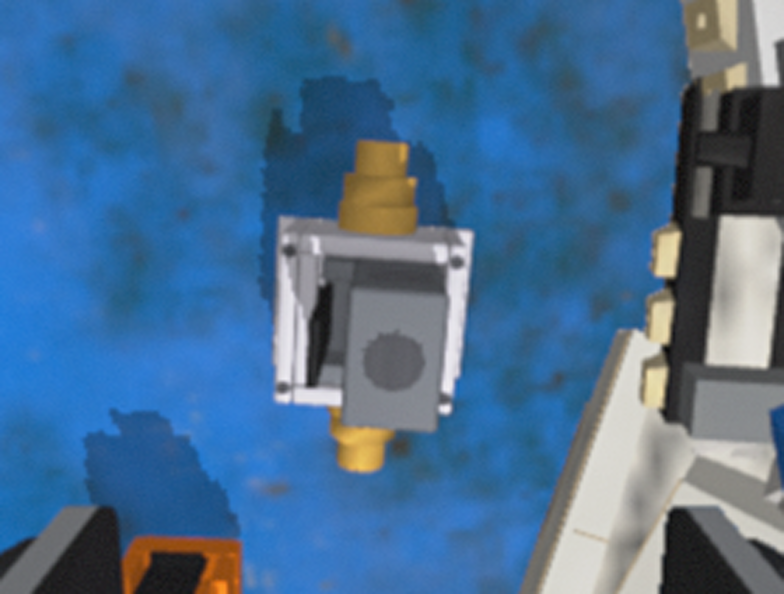

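The crop shows the grey cartridge in the piped housing with its black tab on the left. Its top corners are at crop (352,290), (447,296), (438,430) and (342,424). The rim screws are at (290,252), (457,262), (445,400) and (282,388).

Run:
```python
from h import *
p,C=shot("wrist")
def fit(pts,z):
    b=np.array([ray(p,C,(180+u/2.8,60+v/2.7),z)[:2] for u,v in pts]); print(b.round(4).tolist(),b.mean(0))
    for i,j in [(0,1),(3,2),(0,3),(1,2)]:
        d=b[j]-b[i]; print(np.degrees(np.arctan2(d[1],d[0])).round(2),np.linalg.norm(d).round(4))
fit([(352,290),(447,296),(438,430),(342,424)],.096)
fit([(290,252),(457,262),(445,400),(282,388)],.051)
fit([(278,217),(473,231),(450,413),(275,402)],.05)
```

```text
[[0.5766, 0.2167], [0.6031, 0.2126], [0.5975, 0.1715], [0.5696, 0.1758]] [0.58668454 0.19416197]
-8.76 0.0268
-8.87 0.0283
-99.68 0.0415
-97.66 0.0416
[[0.5549, 0.2234], [0.6092, 0.2153], [0.6018, 0.1664], [0.5465, 0.1756]] [0.57811706 0.1951813 ]
-8.52 0.0549
-9.52 0.056
-99.91 0.0485
-98.62 0.0495
[[0.5523, 0.2354], [0.6152, 0.2252], [0.6032, 0.161], [0.5434, 0.1704]] [0.57850952 0.19799274]
-9.19 0.0638
-8.87 0.0606
-97.78 0.0656
-100.57 0.0653
```

Run:
```python
from h import *
for z in (.30,.236): print(go((.5847,.194,z),np.radians(-8.9)))
print(manip.get_obs()["joint_pos"])
```

```text
[0.0002, 0.0001, 0.0685, -0.0002, -0.0003, 0.0801]
[0.0002, 0.0001, 0.0685, -0.0002, -0.0003, 0.1441]
[ 0.1098878   0.40144254 -0.65588097  1.49196189  0.24793904  1.33223283
 -0.65298318]
```

Call:
move_arm(
  plan=[0,0,0.0685,0,0,0.05,0.055,0,0,0.0685,0,0,0.09,0.055,0,0,0.0685,0,0,0.12,0.055,0,0,0.0685,-0.0002,-0.0003,0.144,0.055,0,0,0.0685,-0.0002,-0.0003,0.144,0.05,0,0,0.0685,-0.0002,-0.0003,0.144,0.05,0,0,0.0685,-0.0002,-0.0003,0.144,0.05],
  squeeze=20,
)

```text
clock: 5.38
position: [0.585, 0.1945, 0.2374]
ee_rot: [0.76, 0.65, 0.001, 0.0]
ft_force: [0.6, 0.8, 0.3]
grip_width: 0.584
grasp_force: 0.0
```

Run:
```python
from h import *
o=manip.get_obs();print(o["position"],o["clock"],o["ft_force"],o["grip_width"]*.0854)
p,C=shot("wrist"); save(p,"w3.png")
for l in ["tab","pinch","hook","lip"]: print(l,tip(p,C,l))
print(go((.5847,.194,.236),np.radians(-8.9)))
```

```text
[0.58504068 0.1945172  0.2373937 ] 5.375 [0.57831509 0.75360533 0.27888868] 0.049899595462808734
tab [(0.92, [0.5604, 0.1973, 0.0792]), (0.27, [0.5588, 0.1949, 0.0414])]
pinch [(0.97, [0.5863, 0.1894, 0.078])]
hook [(0.69, [0.4934, 0.1016, 0.0367]), (0.59, [0.5579, 0.1976, 0.0427])]
lip [(0.68, [0.5611, 0.1926, 0.0423])]
[0.0006, -0.0001, 0.0004, -0.0003, 0.0, 0.0004]
```

View pics/w3.png

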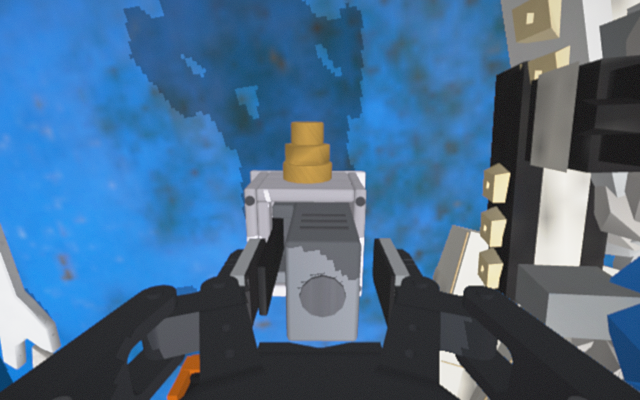

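Call:
move_arm(
  plan=[0,0,0,0,0,0,0.044,0,0,0,0,0,0,0.041,0,0,0,0,0,0,0.038,0,0,0,0,0,0,0.038,0,0,0,0,0,0,0.038],
  squeeze=20,
)

```text
clock: 6.25
position: [0.5846, 0.1944, 0.236]
ee_rot: [0.76, 0.65, -0.0, -0.0]
ft_force: [-2.8, 0.7, 3.2]
grip_width: 0.444
grasp_force: 4.8
```

Call:
move_arm(
  plan=[0,0,0,0,0,0,0.036,0,0,0,0,0,0,0.034,0,0,0,0,0,0,0.034,0,0,0,0,0,0,0.034],
  squeeze=20,
)

```text
clock: 6.75
position: [0.5848, 0.1943, 0.2361]
ee_rot: [0.76, 0.65, 0.0, 0.0]
ft_force: [-0.3, 0.2, 3.2]
grip_width: 0.4
grasp_force: 7.8
```

Call:
move_arm(
  plan=[0,0,0,0,0,0,0.032,0,0,0,0,0,0,0.03,0,0,0,0,0,0,0.03,0,0,0,0,0,0,0.03],
  squeeze=20,
)

```text
clock: 7.25
position: [0.5848, 0.1943, 0.2361]
ee_rot: [0.76, 0.65, 0.0, 0.0]
ft_force: [1.1, 0.0, 3.1]
grip_width: 0.384
grasp_force: 20.6
```

Call:
move_arm(
  plan=[0,0,0,0,0,-0.002,0.03,0,0,0,0,0,-0.004,0.03,0,0,0,0,0,-0.007,0.03,0,0,0,0,0,-0.01,0.03],
)

```text
clock: 7.75
position: [0.5841, 0.1941, 0.2455]
ee_rot: [0.76, 0.65, -0.001, -0.0]
ft_force: [-0.3, 0.7, -3.5]
grip_width: 0.384
grasp_force: 20.5
```

Run:
```python
from h import *
print(go((.5841,.1941,.36),np.radians(-8.9)))
print(go((.545,-.185,.36),np.radians(-25.2)))
```

```text
[-0.0017, 0.001, 0.0005, -0.0001, -0.0002, -0.1145]
[-0.0015, 0.0013, 0.285, -0.3807, 0.0196, -0.1141]
```

Call:
move_arm(
  plan=[0,0,0,0,0,-0.02,0.03,0,0,0,0,0,-0.05,0.03,0,0,0,0,0,-0.085,0.03,0,0,0,0,0,-0.114,0.03,0,0,0,-0.02,0,-0.114,0.03,0,0,0.08,-0.06,0.005,-0.114,0.03,0,0,0.14,-0.11,0.01,-0.114,0.03,0,0,0.2,-0.16,0.012,-0.114,0.03,0,0,0.25,-0.21,0.015,-0.114,0.03,0,0,0.285,-0.26,0.018,-0.114,0.03,0,0,0.285,-0.31,0.0196,-0.114,0.03,0,0,0.285,-0.35,0.0196,-0.114,0.03],
)

```text
clock: 9.25
position: [0.5481, -0.158, 0.3587]
ee_rot: [0.845, 0.535, -0.001, -0.001]
ft_force: [1.4, -0.7, -3.2]
grip_width: 0.381
grasp_force: 21.3
```

Call:
move_arm(
  plan=[0,0,0,-0.02,0,0,0.03,0,0,0,-0.03,0,0,0.03,0,0,0,-0.03,0,0,0.03,0,0,0,-0.03,0,0,0.03],
)

```text
clock: 9.75
position: [0.5374, -0.1805, 0.3599]
ee_rot: [0.844, 0.536, 0.0, -0.0]
ft_force: [-0.3, 0.5, -3.1]
grip_width: 0.384
grasp_force: 21.2
```

Run:
```python
from h import *
o=manip.get_obs();print(o["position"],o["ee_rot"],o["clock"],o["ft_force"],o["grip_width"]*.0854)
p,C=shot("wrist"); cv2.imwrite("pics/w4c.png",cv2.resize(p["color"][20:220,190:450,::-1],None,fx=3,fy=3,interpolation=cv2.INTER_CUBIC))
np.save("C4.npy",C)
for l in ["test_base","base_lip","pinch","cartridge"]: print(l,tip(p,C,l))
```

```text
[ 0.53739372 -0.18054333  0.35987987] [ 8.43948483e-01  5.36424181e-01  1.09775376e-04 -2.10488422e-04] 9.75 [-0.33077378  0.47849987 -3.05370138] 0.03278807261230561
test_base [(0.92, [0.5787, -0.126, -0.0001])]
base_lip [(0.76, [0.5538, -0.111, 0.0388])]
pinch [(0.82, [0.4447, -0.2589, 0.0648])]
cartridge [(0.96, [0.5354, -0.1813, 0.1305])]
```

View pics/w4c.png

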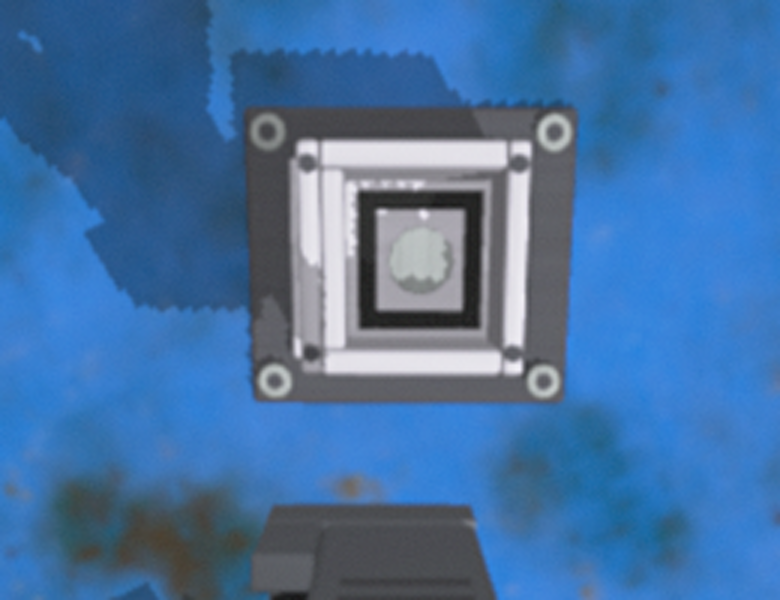

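The crop shows the base's bolts at (268,131), (554,131), (543,380) and (275,380), and its rim screws at (308,161), (519,162), (513,353) and (311,353). The lip is on the left, and the held cartridge's tab is also on the left.

Run:
```python
from h import *
p,_=shot("wrist"); C=np.load("C4.npy")
def fit(pts,z):
    b=np.array([ray(p,C,(190+u/3,20+v/3),z)[:2] for u,v in pts]); e=[b[j]-b[i] for i,j in [(0,1),(3,2),(0,3),(1,2)]]
    print(z,b.mean(0).round(4),[np.degrees(np.arctan2(d[1],d[0])).round(1) for d in e],[np.linalg.norm(d).round(4) for d in e])
fit([(245,108),(577,108),(562,402),(252,402)],.005)
fit([(268,131),(554,131),(543,380),(275,380)],.007)
for z in (.05,.056,.062): fit([(308,161),(519,162),(513,353),(311,353)],z)
print(T()[:3,:3].round(3).tolist(), np.array(T()[:3,1]))
o=manip.get_obs(); print(o["position"])
```

```text
0.005 [ 0.5723 -0.1219] [np.float64(-25.1), np.float64(-25.1), np.float64(-115.9), np.float64(-115.3)] [np.float64(0.1022), np.float64(0.1032), np.float64(0.0906), np.float64(0.0906)]
0.007 [ 0.5727 -0.1217] [np.float64(-25.1), np.float64(-25.1), np.float64(-115.3), np.float64(-115.2)] [np.float64(0.088), np.float64(0.0881), np.float64(0.0763), np.float64(0.0762)]
0.05 [ 0.5726 -0.1216] [np.float64(-25.4), np.float64(-25.1), np.float64(-115.4), np.float64(-114.9)] [np.float64(0.0567), np.float64(0.0571), np.float64(0.051), np.float64(0.0507)]
0.056 [ 0.5725 -0.1216] [np.float64(-25.4), np.float64(-25.1), np.float64(-115.4), np.float64(-114.9)] [np.float64(0.0555), np.float64(0.0559), np.float64(0.0499), np.float64(0.0496)]
0.062 [ 0.5724 -0.1215] [np.float64(-25.4), np.float64(-25.1), np.float64(-115.4), np.float64(-114.9)] [np.float64(0.0542), np.float64(0.0546), np.float64(0.0488), np.float64(0.0485)]
[[0.425, 0.905, 0.0], [0.905, -0.425, 0.0], [0.0, 0.0, -1.0]] [ 9.05106673e-01 -4.25184555e-01  6.64979663e-05]
[ 0.53737648 -0.18120113  0.36002455]
```

Run:
```python
from h import *
p,_=shot("wrist"); C=np.load("C4.npy")
for n,u,z in [("seal",(420.5,259),.013),("seal h14",(420.5,259),.021),("ej",(420,260),.02),("mouth",(424,259),.056)]: print(n,ray(p,C,(190+u[0]/3,20+u[1]/3),z).round(4))
for a,b,z in [((359,259),(482,259),.013),((343,259),(505,259),.056),((424,170),(424,348),.056)]:
  print(np.linalg.norm(ray(p,C,(190+a[0]/3,20+a[1]/3),z)-ray(p,C,(190+b[0]/3,20+b[1]/3),z)))
d=np.array([np.cos(np.radians(-25.2)),np.sin(np.radians(-25.2))]); print("screw+3.2",np.array([.5725,-.1216])+.0032*d)
# h-check of housing screws: same offset in housing
q=np.array([.5755,-.1231])+.0035*d; print(q)
for z in (.36,.30,.27): print(go((*q,z),np.radians(-25.2)))
```

```text
seal [ 0.5757 -0.1229  0.013 ]
seal h14 [ 0.5754 -0.1228  0.021 ]
ej [ 0.5752 -0.123   0.02  ]
mouth [ 0.5753 -0.1227  0.056 ]
0.03840366085385917
0.04368420500436595
0.04626693204237556
screw+3.2 [ 0.57539545 -0.12296249]
[ 0.57866689 -0.12459023]
[0.0, -0.0, 0.0005, 0.0689, 0.0133, 0.0]
[0.0, -0.0, 0.0005, 0.0689, 0.0133, 0.06]
[0.0, -0.0, 0.0005, 0.0689, 0.0133, 0.09]
```

Call:
move_arm(
  plan=[0,0,0,0.03,0.005,0,0.03,0,0,0.0005,0.0689,0.0133,0,0.03,0,0,0.0005,0.0689,0.0133,0.03,0.03,0,0,0.0005,0.0689,0.0133,0.06,0.03,0,0,0.0005,0.0689,0.0133,0.06,0.03,0,0,0.0005,0.0689,0.0133,0.06,0.03],
)

```text
clock: 10.85
position: [0.579, -0.125, 0.3013]
ee_rot: [0.845, 0.536, 0.001, 0.0]
ft_force: [0.0, -0.1, -2.8]
grip_width: 0.385
grasp_force: 21.3
```

Run:
```python
from h import *
o=manip.get_obs();print(o["position"],o["ft_force"])
print(go((.5786,-.1245,.265),np.radians(-25.2)))
p,C=shot("side"); cv2.imwrite("pics/s1.png",cv2.resize(p["color"][150:270,240:440,::-1],None,fx=4,fy=4,interpolation=cv2.INTER_CUBIC))
p,C=shot("wrist"); save(p,"w5.png")
```

```text
[ 0.57899394 -0.12502883  0.30129861] [ 0.04721484 -0.10647382 -2.8159089 ]
[0.0014, -0.0004, -0.0007, 0.0003, -0.0006, 0.0363]
```

View pics/s1.png

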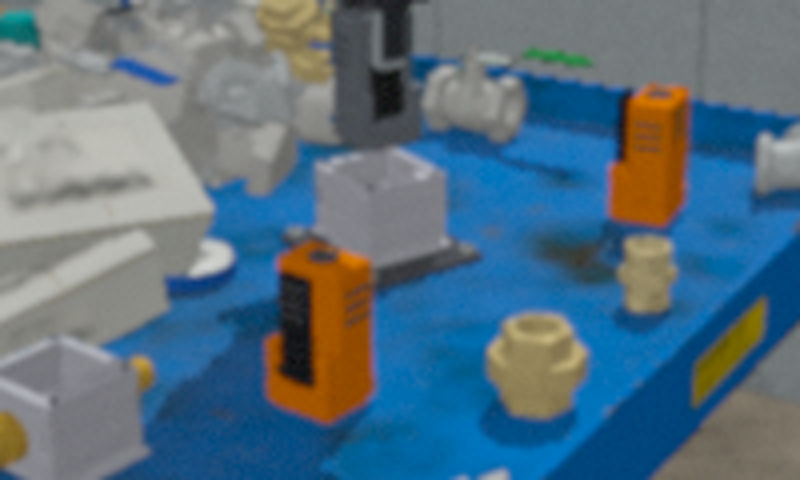

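View pics/w5.png

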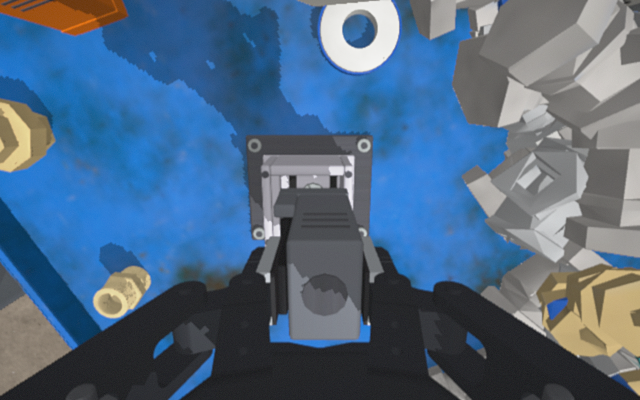

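Both views show the cartridge above the pocket (wrist px 318,190) with the tab on the lip side. I'll lower it now.

Call:
move_arm(
  plan=[0,0,0,0.0002,-0.0003,0.005,0.03,0,0,0,0.0002,-0.0003,0.009,0.03,0,0,0,0.0002,-0.0003,0.013,0.03,0,0,0,0.0002,-0.0003,0.016,0.03,0,0,0,0.0002,-0.0003,0.019,0.03],
)

```text
clock: 11.58
position: [0.5784, -0.1247, 0.2808]
ee_rot: [0.844, 0.536, -0.0, -0.0]
ft_force: [-0.0, 0.0, -3.2]
grip_width: 0.378
grasp_force: 21.3
```

Call:
move_arm(
  plan=[0,0,0,0,0,0.003,0.03,0,0,0,0,0,0.006,0.03,0,0,0,0,0,0.009,0.03,0,0,0,0,0,0.012,0.03],
)

```text
clock: 12.08
position: [0.5784, -0.1246, 0.2689]
ee_rot: [0.844, 0.536, 0.0, 0.0]
ft_force: [-0.9, 0.2, -2.8]
grip_width: 0.382
grasp_force: 21.3
```

Call:
move_arm(
  plan=[0,0,0,0,0,0.003,0.03,0,0,0,0,0,0.006,0.03,0,0,0,0,0,0.009,0.03,0,0,0,0,0,0.011,0.03],
)

```text
clock: 12.58
position: [0.5784, -0.1246, 0.2578]
ee_rot: [0.844, 0.536, 0.0, 0.0]
ft_force: [0.3, 1.0, -2.6]
grip_width: 0.38
grasp_force: 21.3
```

Call:
move_arm(
  plan=[0,0,0,0,0,0.0015,0.03,0,0,0,0,0,0.003,0.03,0,0,0,0,0,0.004,0.03],
)

```text
clock: 12.95
position: [0.5784, -0.1246, 0.254]
ee_rot: [0.844, 0.536, 0.0, 0.0]
ft_force: [0.4, 1.4, -1.3]
grip_width: 0.382
grasp_force: 21.3
```

Call:
move_arm(
  plan=[0,0,0,0,0,0.001,0.03,0,0,0,0,0,0.002,0.03,0,0,0,0,0,0.002,0.03],
)

```text
clock: 13.32
position: [0.5784, -0.1246, 0.2519]
ee_rot: [0.844, 0.536, 0.0, 0.0]
ft_force: [1.5, 1.9, -3.5]
grip_width: 0.381
grasp_force: 21.2
```

Call:
move_arm(
  plan=[0,0,0,0,0,0.001,0.03,0,0,0,0,0,0.002,0.03,0,0,0,0,0,0.003,0.03,0,0,0,0,0,0.003,0.03],
)

```text
clock: 13.82
position: [0.5785, -0.1246, 0.2492]
ee_rot: [0.844, 0.536, 0.0, 0.0]
ft_force: [-0.1, 2.0, 1.8]
grip_width: 0.388
grasp_force: 21.8
```

Call:
move_arm(
  plan=[0,0,0,0,0,0.001,0.03,0,0,0,0,0,0.002,0.03,0,0,0,0,0,0.002,0.03],
)

```text
clock: 14.2
position: [0.5785, -0.1246, 0.247]
ee_rot: [0.844, 0.536, 0.0, 0.0]
ft_force: [0.8, 2.9, 2.4]
grip_width: 0.385
grasp_force: 21.9
```

Call:
move_arm(
  plan=[0,0,0,0,0,0.001,0.03,0,0,0,0,0,0.002,0.03,0,0,0,0,0,0.002,0.03],
)

```text
clock: 14.58
position: [0.5785, -0.1246, 0.245]
ee_rot: [0.844, 0.536, 0.0, 0.0]
ft_force: [-0.0, 1.9, 2.9]
grip_width: 0.383
grasp_force: 22.0
```

Call:
move_arm(
  plan=[0,0,0,0,0,0.001,0.03,0,0,0,0,0,0.001,0.03],
)

```text
clock: 14.82
position: [0.5785, -0.1246, 0.244]
ee_rot: [0.844, 0.536, 0.0, 0.0]
ft_force: [0.8, 2.5, 3.6]
grip_width: 0.379
grasp_force: 22.0
```

Call:
move_arm(
  plan=[0,0,0,0,0,0.001,0.03,0,0,0,0,0,0.001,0.03],
)

```text
clock: 15.08
position: [0.5785, -0.1246, 0.243]
ee_rot: [0.844, 0.536, 0.0, 0.0]
ft_force: [1.6, 1.5, 2.9]
grip_width: 0.383
grasp_force: 22.1
```

Call:
move_arm(
  plan=[0,0,0,0,0,0.0005,0.03,0,0,0,0,0,0.0005,0.03],
)

```text
clock: 15.32
position: [0.5785, -0.1246, 0.2426]
ee_rot: [0.844, 0.536, 0.0, 0.0]
ft_force: [1.2, 2.7, 4.1]
grip_width: 0.383
grasp_force: 22.2
```

Call:
move_arm(
  plan=[0,0,0,0,0,0.0005,0.03,0,0,0,0,0,0.0005,0.03],
)

```text
clock: 15.58
position: [0.5785, -0.1246, 0.2422]
ee_rot: [0.844, 0.536, 0.0, 0.0]
ft_force: [0.9, 2.2, 5.5]
grip_width: 0.381
grasp_force: 22.3
```

Call:
move_arm(
  plan=[0,0,0,0,0,0.0005,0.03,0,0,0,0,0,0.0005,0.03],
)

```text
clock: 15.82
position: [0.5785, -0.1246, 0.2419]
ee_rot: [0.844, 0.536, 0.0, 0.0]
ft_force: [-0.0, 3.6, 7.5]
grip_width: 0.383
grasp_force: 22.5
```

Call:
move_arm(
  plan=[0,0,0,0,0,0.0004,0.03,0,0,0,0,0,0.0004,0.03],
)

```text
clock: 16.08
position: [0.5785, -0.1246, 0.2416]
ee_rot: [0.844, 0.536, 0.0, 0.0]
ft_force: [-0.3, 2.5, 9.3]
grip_width: 0.381
grasp_force: 22.7
```

Seal contact is clear: the force rises about 6 N/mm. Now I'll let the tab out gradually.

Call:
move_arm(
  plan=[0,0,0,0,0,0.0002,0.035,0,0,0,0,0,0.0003,0.036,0,0,0,0,0,0.0003,0.036],
)

```text
clock: 16.45
position: [0.578, -0.1246, 0.2408]
ee_rot: [0.845, 0.536, -0.001, -0.0]
ft_force: [-3.1, 3.9, 7.7]
grip_width: 0.421
grasp_force: 5.4
```

Call:
move_arm(
  plan=[0,0,0,0,0,0.0002,0.038,0,0,0,0,0,0.0003,0.04,0,0,0,0,0,0.0003,0.04],
)

```text
clock: 16.82
position: [0.5774, -0.1247, 0.2397]
ee_rot: [0.845, 0.535, -0.001, -0.001]
ft_force: [-3.5, 3.3, 4.6]
grip_width: 0.472
grasp_force: 2.6
```

Call:
move_arm(
  plan=[0,0,0,0,0,0,0.044,0,0,0,0,0,0,0.05,0,0,0,0,0,0,0.056,0,0,0,0,0,0,0.056,0,0,0,0,0,0,0.056],
)

```text
clock: 17.45
position: [0.5784, -0.1247, 0.2406]
ee_rot: [0.844, 0.536, 0.0, 0.0]
ft_force: [0.3, 0.6, 0.3]
grip_width: 0.658
grasp_force: 0.0
```

Run:
```python
from h import *
o=manip.get_obs();print(o["position"],o["ft_force"],o["grip_width"]*.0854)
p,C=shot("wrist"); save(p,"w6.png")
for n in ["wrist","side","top"]:
    p,C=shot(n)
    for l in ["tab","pinch","hook","cartridge"]: print(n,l,tip(p,C,l))
```

```text
[ 0.57843916 -0.12473782  0.24055681] [0.33959227 0.59585234 0.25394528] 0.0561823721615884
wrist tab [(0.85, [0.5527, -0.1154, 0.0877])]
wrist pinch []
wrist hook [(0.55, [0.5566, -0.115, 0.0503])]
wrist cartridge [(0.66, [0.5764, -0.1265, 0.017])]
side tab [(0.52, [0.4681, -0.2624, 0.0668]), (0.49, [0.5551, -0.1149, 0.0882]), (0.48, [0.4931, 0.0973, 0.0683])]
side pinch [(0.79, [0.4944, 0.0756, 0.0687]), (0.73, [0.5804, -0.1218, 0.0863]), (0.69, [0.4429, -0.2644, 0.0692])]
side hook [(0.61, [0.4908, 0.098, 0.031]), (0.59, [0.553, -0.1113, 0.0523]), (0.57, [0.4741, -0.2612, 0.0322])]
side cartridge [(0.82, [0.4487, -0.2606, 0.001]), (0.58, [0.4933, 0.0776, 0.0027]), (0.57, [0.5788, -0.122, 0.0205])]
top tab [(0.51, [0.4945, 0.0998, 0.0656])]
top pinch [(0.7, [0.4887, 0.0724, 0.0663]), (0.61, [0.4455, -0.2637, 0.0683])]
top hook [(0.47, [0.389, -0.131, -0.0007]), (0.38, [0.4925, 0.1027, 0.0294])]
top cartridge [(0.61, [0.4877, 0.0771, -0.0002])]
```

View pics/w6.png

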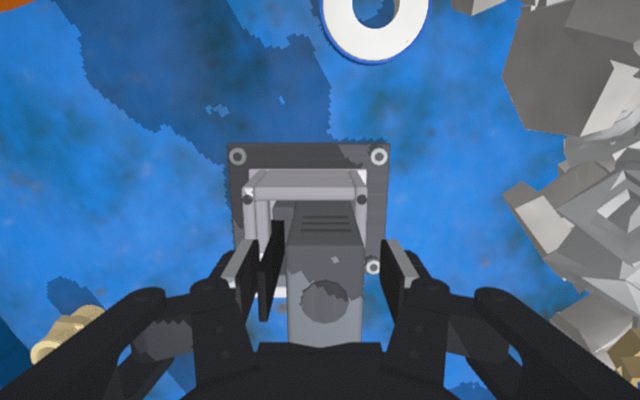

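The wrist view shows the cartridge seated with its tab fully out (px 265,270). The network heights fit a latched pose: tab z about 0.088 m, origin about 0.019 m. I'll retreat straight up and check.

Call:
move_arm(
  plan=[0,0,0,0,0,-0.004,0.062,0,0,0,0,0,-0.015,0.07,0,0,0,0,0,-0.04,0.07,0,0,0,0,0,-0.08,0.085,0,0,0,0,0,-0.12,0.085,0,0,0,-0.03,0,-0.14,0.085,0,0,0,-0.06,0,-0.14,0.085,0,0,0,-0.06,0,-0.14,0.085,0,0,0,-0.06,0,-0.14,0.085],
)

```text
clock: 19.38
position: [0.553, -0.1782, 0.381]
ee_rot: [0.844, 0.536, 0.0, 0.0]
ft_force: [0.2, -0.2, -0.3]
grip_width: 0.995
grasp_force: 0.0
```

Run:
```python
from h import *
o=manip.get_obs();print(o["position"],o["ft_force"],o["clock"])
for n in ["wrist","side","top"]:
    p,C=shot(n)
    if n=="side": a=cv2.resize(p["color"][150:250,280:400,::-1],(720,600),interpolation=cv2.INTER_CUBIC); cv2.imwrite("pics/s7.png",a)
    if n=="wrist": q=p; D=C
    for l in ["tab","pinch","hook","cartridge"]:
        print(n,l,[t for t in tip(p,C,l) if abs(t[1][0]-.575)<.04 and abs(t[1][1]+.122)<.04])
cv2.imwrite("pics/w7.png",cv2.resize(q["color"][20:220,190:450,::-1],None,fx=3,fy=3,interpolation=cv2.INTER_CUBIC)); np.save("C7.npy",D)
```

```text
[ 0.55299514 -0.17824496  0.38103825] [ 0.16146817 -0.19947185 -0.27711929] 19.375
wrist tab [(0.85, [0.5583, -0.1139, 0.0856])]
wrist pinch [(0.68, [0.5802, -0.1295, 0.088]), (0.35, [0.5782, -0.1274, 0.0159])]
wrist hook [(0.78, [0.5563, -0.1145, 0.0497])]
wrist cartridge [(0.76, [0.5741, -0.1253, 0.0172]), (0.5, [0.5577, -0.1163, 0.0386])]
side tab []
side pinch [(0.61, [0.5786, -0.1187, 0.0872])]
side hook [(0.49, [0.5525, -0.1134, 0.053])]
side cartridge [(0.57, [0.5777, -0.1248, 0.0234])]
top tab [(0.55, [0.5555, -0.1183, 0.0889])]
top pinch [(0.93, [0.5771, -0.1258, 0.0863])]
top hook [(0.37, [0.5523, -0.1113, 0.0486])]
top cartridge [(0.8, [0.5746, -0.1245, 0.0229]), (0.69, [0.5787, -0.1276, 0.0863])]
```

View pics/w7.png

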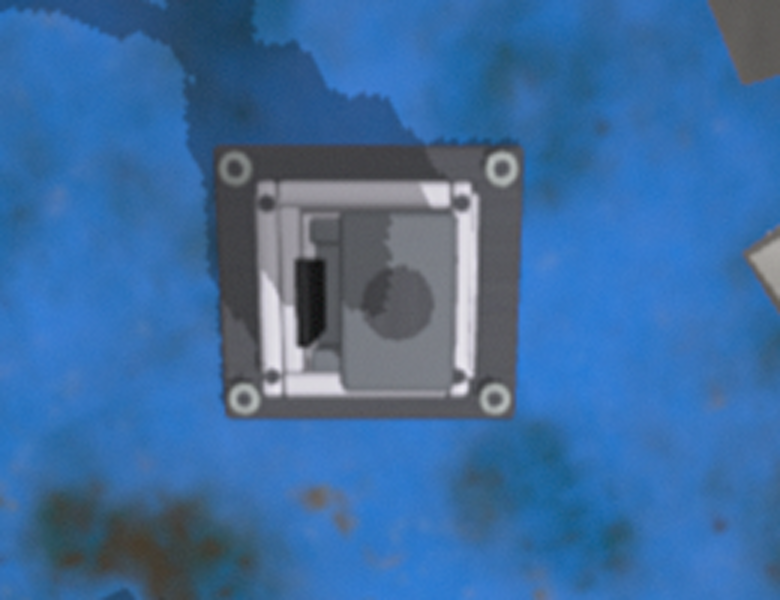

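The final view shows the tab fully out: its edge at px 296 and the body edge at px 341 put it at about -20 mm. The origin is at about 19 mm, which is 10 + h with h about 9 mm, so the cartridge is latched.

```bash
python3 -c "
from workcell import manip
print(manip.hand_in())"
```

```text
the job is handed in; nothing more can be done
None
```

The grey cartridge is out of the piped housing and in the test base, seated to the rubber seal and, by the final camera measurements, latched with its tab out under the lip; I handed the job in at about 19.5 s.

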